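# Lock a slotted lever on a jig stud with a hairpin spring clip

### The job

Drop the loose slotted wooden lever over the steel stud of the jig so that it lies flat on the board, in line with the track and with the slot about centred on the middle of the track, then slide the hairpin spring clip sideways into the neck of the stud above the lever until it snaps past its bulges and is fully home. The stud can stand anywhere near the middle of the track, so feel your way and push gently: the clip must not load the stud with more than 20 N. Then let go, and leave the other things on the bench where they are.

Things in the scene. Friction and masses are not known exactly. Their poses are not given: they have to be found in the camera images.
- jig: Jig screwed to the bench: plywood board 220 x 160 x 18 mm with a wooden fence (20 mm thick, its top 48 mm above the bench) along its +x edge, an aluminium track let in flush along its x axis and one upright steel stud in the track. Origin: centre of the underside, under the track's middle; z up
- track (a point): Middle of the track at the board's top face, 18 mm above the bench; its x runs along the track. The stud is bolted tight in the track up to 16 mm either way of this point; where is not measured. The stud above the board: 16 mm diameter up to 24 mm, a neck of 12 mm diameter up to 35 mm, a head of 16 mm diameter with a 1.5 mm chamfer up to 47 mm
- clamp_lever: Plain wooden lever, 24 mm thick, 130 g, lying flat: a hub 78 (x) x 46 mm (y) with the slot, at x 0 to 78 mm, and a straight handle 30 mm wide with a round end, at x -75 to 0 mm. Origin: on the underside, on the long centre line; z up. Its centre of mass lies close to the origin. Handle and hub have level tops
- lever_slot (a point): Centre of the lever's through slot (54 mm along the lever, 19 mm wide) at the underside, 39 mm from the lever's origin along its +x. Centred over the track's middle and in line with it, the slot clears the stud wherever it stands
- clip: Hairpin spring clip of 6 mm steel wire, flat, 70 g: a black plastic grip 32 (x) x 22 (y) x 18 mm (high) at the rear, a springy wire nose (ends 53 mm from the origin) between two sprung legs that reach 79 mm along +x. Mouth between the leg ends 22 mm; throat between the bulges 8 mm, 62 mm from the origin; behind it a pocket for a 12 mm shank. Origin: centre of the grip's underside; z up
- clip_seat (a point): Centre of the clip's pocket, 56.5 mm from the clip's origin along its +x, 3 mm above its underside. Home, it lies on the stud's axis, about 27 mm above the board. Pushed along its +x onto the neck the clip takes about 5 to 12 N to spread its legs, over 6 mm; then it jumps in, the push drops, and after the nose's 3 mm of soft give it comes up hard
- nose (a joint): How far the clip's nose is pushed back, m: 0 free, about 0.001 to 0.0025 with the stud home in the pocket, about 0.0033 at most
- leg_l (a joint): Spread of the clip's left (+y) leg, rad: 0 free, under 0.01 home on the stud, about 0.04 when the bulge rides over the neck
- leg_r (a joint): Spread of the clip's right (-y) leg, rad, likewise
- offcut: Bystander: small wood offcut 32 x 24 x 14 mm lying on the jig's board near the fence. Origin: centre of its underside
- glue: Bystander: glue bottle, 60 mm diameter, 190 mm high. Origin: centre of its underside
- rule: Bystander: flat steel rule 200 x 30 x 4 mm. Origin: centre of its underside
- wood_block: Bystander: wood block 90 x 60 x 40 mm. Origin: centre of its underside
- mallet: Bystander: hammer lying on the bench beyond the jig, handle along its x. Origin: on the bench under the tool
- tape: Bystander: tape measure 65 x 35 x 62 mm. Origin: centre of its underside
Things that resemble listed ones, but are neither listed nor needed, are in the scene too. What is shaped like the clamp_lever but green or turquoise is not meant.

How it is judged:
By the outcome, as a careful person would: the job done as asked, in the order asked, and still so for the second after the job is handed in, with the robot touching nothing.
It also fails if it takes over 72 s, if anything falls off the work surface, if the arm or the gripper's body presses on something with over 40 N, if the wrist force passes 120 N, or if a joint passes its speed limit or range.

### The arm

A 6-joint arm with a two-finger parallel gripper is mounted at the origin on the work surface. World frame = base frame: x ahead of the robot, y to its left, z up, the work surface at z = 0. Lengths are in m, angles in rad, forces in N, time in s.
With the tool pointing down it reaches from about 0.3 to 0.875 m from the base axis. Payload 6.4 kg.
Tool frame: the origin (TCP) lies at the very end of the fingers, on their centre line; the grasp point (between the pads) lies 19 mm behind it; z points along the fingers, y is the line along which they close (so a half turn about z gives the same grasp; the last joint's range is limited). The gripper opens to 85 mm and grips with 20 to 120 N. Pads are 22 mm wide; open, the fingers measure 114 mm over their backs; the gripper's body (76 mm by 85 mm) begins 54 mm behind the grasp point. The pads swing forward as they close: fully open they stand 13 mm farther back than shut.
Start: joints at [1.104, 0.181, 1.607, -0, 1.354, -0.206], TCP at [0.148, 0.556, 0.231] pointing down, gripper open.
Joint ranges: [-2.99, 2.99], [-0.89, 2.07], [0.3, 2.58], [-1.14, 4.28], [0, 2.63], [-3.12, 3.12]. Speed limits (rad/s): [2.57, 2.57, 3.01, 3.14, 3.14, 3.14].

### API

Orientations are given as a unit quaternion [w, x, y, z].
In Python, from bench import * gives the robot as it stands. The module is installed in compiled form; this text tells all that it offers.
- The arm moves only by the tool arm_command, never from a script. Its arguments are lists of equal length, an entry for each row: "dp": the shift along the tool's x, y, z in units of 0.25 m (1.0 is 0.25 m), a list of three; "turn": the turn, a rotation vector about the tool's x, y, z in units of 30 degrees (1.0 is 30 degrees), a list of three; "jaw": the opening, from 0 (shut) to 1 (fully open). A call has 1 to 5 rows; each row is the pose to reach, as a shift and turn from the pose commanded when the call began, along the tool's axes at that moment; what a row does not reach only later rows make up. A row lasts 1/8 s, in which the tool goes at most 62.5 mm and 10.7 degrees, less where a joint would pass 70% of its speed; a pose out of reach is approached as far as the arm can. A call with a number of a shift or a turn outside -1 to 1 is refused whole. A call with a gripper value outside its range is refused whole. The fingers move at their own pace and stop on an object; the grip force is fixed at half the most. Time passes only in rows, so rows that repeat a pose let the fingers close. It gives the time, the measured TCP pose, the force, the opening and the grip force at its end, in the units of the state.
- get_obs(): the state, without advancing time (a new reading comes with each control period).
- camera(name): name is "side" or "top"; returns the picture (400x640x3 uint8, blue, green, red); there is no depth.
- get_calibration(name): a dict with "camera_matrix" (3x3 intrinsics, pixels), "R" (3x3) and "t" (3): a world point X has camera coordinates R X + t. Camera axes: x right, y down, z forward; pixel columns grow to the right and rows downward; lengths in m; the calibration is good to about 2 mm. A picture is of the moment at which its call begins. get_calibration takes no time and is no camera call.
- hand_in(): hands the job in; it is judged then, once.
The state is a dict: "time_s": time; "q": joint angles; "dq": joint speeds; "joint_efforts": joint torques, N m; "eef_pos": TCP position; "eef_rot": TCP orientation; "wrist_force": force on the tool from outside, world axes, zero at the start; "torque": the same for the moment, N m; "opening": opening from 0.0 (shut) to 1.0 (fully open); "grasp_force": force on a finger pad.
Only numpy, scipy, OpenCV 4.12 (cv2) and the standard library are available. Lean on these libraries where they do the work, as an engineer would, in place of code of your own. Each camera call takes 0.05 s, during which the arm holds its last target. There are 200 camera calls.

## Working session

There is one attempt and no reset: what is moved stays moved. The work goes in short steps, Python scripts to look and compute and a tool call to move; the robot and the scene stay as the last step left them, time stands still between calls to the robot, and variables do not carry over. Pictures are saved under pics/ and viewed, at most 10 in all, crops included, and the job is handed in when it is done.

Besides the shell and the picture viewer there is one more tool, called after ">>>" as name(argument=value, ...) on one line, values as JSON. arm_command: Moves the arm, as the interface text tells. Its arguments: {"type":"object","properties":{"dp":{"type":"array"},"turn":{"type":"array"},"jaw":{"type":"array"}},"required":["dp","turn","jaw"]}

```bash
mkdir -p pics
python3 - <<'E'
from bench import *
import cv2,numpy as np
for n in("top","side"):
    im=camera(n); cv2.imwrite(f"pics/{n}0.png",im); c=get_calibration(n)
    print(n,np.round(c["camera_matrix"],1).tolist(),np.round(c["R"],3).tolist(),np.round(c["t"],3).tolist())
o=get_obs();print(o)
E
```

```text
top [[491.4, 0.0, 319.1], [0.0, 491.4, 191.9], [0.0, 0.0, 1.0]] [[-0.0, -1.0, 0.0], [-0.989, 0.0, -0.148], [0.148, -0.0, -0.989]] [0.07, 0.54, 1.28]
side [[451.0, 0.0, 313.3], [0.0, 451.0, 203.7], [0.0, 0.0, 1.0]] [[0.93, -0.368, -0.011], [-0.261, -0.639, -0.724], [0.259, 0.676, -0.69]] [-0.494, 0.208, 1.031]
{'time_s': 0.1, 'q': array([ 1.10370928e+00,  1.81444619e-01,  1.60790447e+00,  8.60451458e-06,
        1.35380878e+00, -2.06254081e-01]), 'dq': array([-0.00055999, -0.00256511, -0.00201536,  0.00142055,  0.00024702,
       -0.00188221]), 'joint_efforts': array([ 7.38192957e-04, -4.45875549e+01, -3.52241528e+01, -3.22050619e-04,
        4.13903399e-03,  1.55370816e-05]), 'eef_pos': array([0.14801139, 0.55511151, 0.2304884 ]), 'eef_rot': array([-2.62496335e-04,  1.30047980e-01,  9.91507393e-01, -7.37283890e-04]), 'wrist_force': array([ 0.54143769, -0.12647442,  0.07314826]), 'torque': array([0.02552225, 0.03527563, 0.03869814]), 'grasp_force': 0.0, 'opening': 1.0021048266971215}
```

View pics/top0.png

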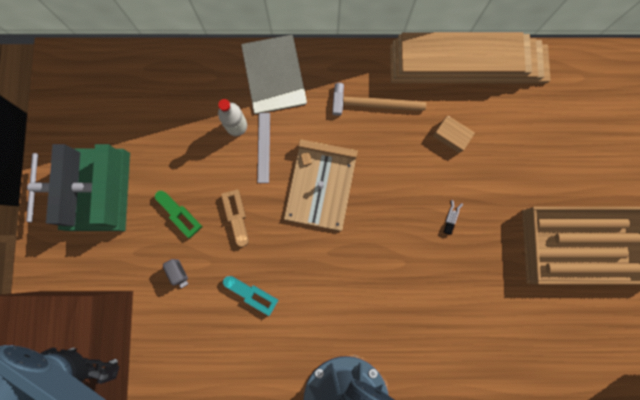

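View pics/side0.png

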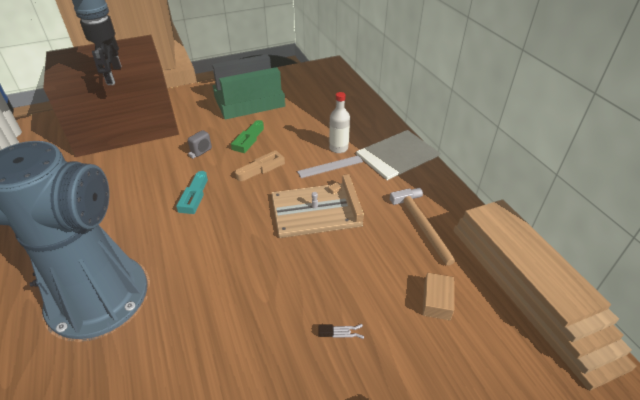

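The top view shows the lever at about (234,220) with its handle down-right, the jig at (320,187) with the stud near (320,187), and the clip at (452,218) with its grip at the bottom. The fence is at the top of the jig. Next I'll zoom in for subpixel detail.

```bash
cat > h.py <<'E'
import numpy as np,cv2
from bench import *
from scipy.spatial.transform import Rotation as Rn
def ray(n,u,v):
    c=get_calibration(n);K,R,t=[np.array(c[k]) for k in("camera_matrix","R","t")]
    return -R.T@t, R.T@np.linalg.solve(K,[u,v,1.])
def plane(n,u,v,z):
    o,d=ray(n,u,v); return o+d*(z-o[2])/d[2]
def two(a,b):
    (o1,d1),(o2,d2)=ray("top",*a),ray("side",*b)
    s=np.linalg.lstsq(np.c_[d1,-d2],o2-o1,rcond=None)[0]
    p,q=o1+d1*s[0],o2+d2*s[1]; return (p+q)/2,np.linalg.norm(p-q)
def proj(n,X):
    c=get_calibration(n);p=np.array(c["camera_matrix"])@(np.array(c["R"])@X+c["t"]);return p[:2]/p[2]
E
python3 - <<'E'
import cv2,numpy as np
t=cv2.imread("pics/top0.png");s=cv2.imread("pics/side0.png")
def cr(im,x,y,w,h,k):return cv2.resize(im[y:y+h,x:x+w],None,fx=k,fy=k,interpolation=cv2.INTER_CUBIC)
a=np.hstack([cr(t,280,136,80,100,5),cr(s,266,165,100,75,4)[:300].repeat(1,0) if 0 else np.vstack([cr(s,266,165,100,75,4),np.zeros((200,400,3),np.uint8)])])
a[300:500,400:800]=cr(s,310,315,60,30,6.66)[:200,:400] if cr(s,310,315,60,30,6.66).shape[0]>=200 else 0
b=np.hstack([cr(t,215,185,40,66,0),] ) if 0 else None
cv2.imwrite("pics/c1.png",a)
b=np.hstack([cr(t,210,180,50,75,8),cr(t,430,190,50,75,8)])
cv2.imwrite("pics/c2.png",b)
E
```

```text
(no output)
```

View pics/c1.png

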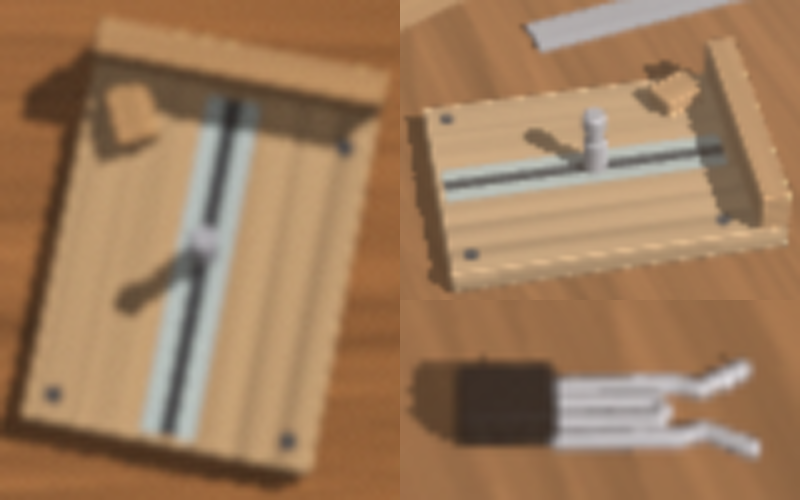

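View pics/c2.png

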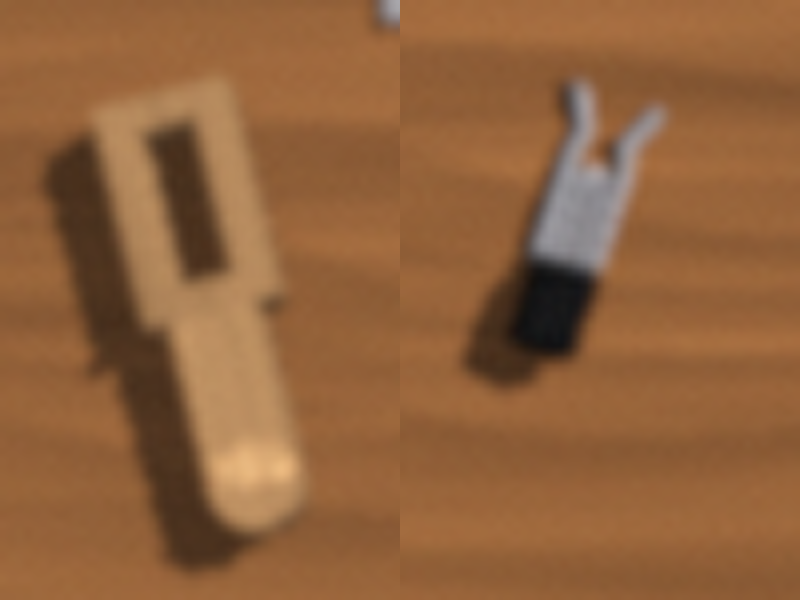

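```bash
cat > m.py <<'E'
from h import *
def P(pts,k,ox,oy,z,n="top"): return np.array([plane(n,(x+.5)/k-.5+ox,(y+.5)/k-.5+oy,z) for x,y in pts])*1000
f=lambda a:np.round(a,1).tolist()
T=lambda p,z:P(p,5,280,136,z); 
S=lambda p,z:P([(x-400,y) for x,y in p],4,266,165,z,"side")
b=T([(22,412),(308,470)],.018);print("board front",f(b),np.linalg.norm(b[1]-b[0]))
fe=T([(103,18),(388,70),(380,100),(97,50)],.048);print("fence",f(fe))
tr=T([(170,435),(230,100)],.018);print("track",f(tr))
sc=T([(53,394),(288,441),(345,146)],.018);print("screws",f(sc))
print("screws side",f(S([(447,119),(471,254),(724,219)],.018)))
print("track side",f(S([(447,186),(720,150)],.018)))
st=T([(204,236)],.065);print("stud",f(st),f(S([(595,117)],.065)))
g=lambda X,Y,k,ox,oy:((X+.5)/k-.5+ox,(Y+.5)/k-.5+oy)
print("stud two",two(g(204,236,5,280,136),g(194,117,4,266,165)))
for nm,l in(("jigdir",tr),):
    d=l[1]-l[0];print(nm,np.degrees(np.arctan2(d[1],d[0])))
L=lambda p,z:P(p,8,210,180,z)
h=L([(92,108),(228,76),(283,295),(148,328)],.024);print("hub",f(h),[np.linalg.norm(h[i]-h[i-1]) for i in range(4)])
e=L([(258,533)],.024);print("handle end",f(e))
C=lambda p,z:P([(x-400,y) for x,y in p],8,430,190,z)
q=C([(527,262),(605,275),(572,355),(512,340)],.018);print("grip",f(q),f(q.mean(0)),[np.linalg.norm(q[i]-q[i-1]) for i in range(4)])
le=C([(578,82),(660,108)],.004);print("legs",f(le),f(le.mean(0)))
E
python3 m.py
python3 - <<'E'
from h import *
im=cv2.imread("pics/top0.png")
# clip masks
hsv=cv2.cvtColor(im,cv2.COLOR_BGR2HSV);
k=((hsv[...,2]<45)).astype(np.uint8);k[:,:430]=0;k[:,480:]=0;k[:190]=0;k[265:]=0
c=max(cv2.findContours(k,0,2)[0],key=cv2.contourArea);print("grip mask",cv2.minAreaRect(c))
k=((hsv[...,1]<70)&(hsv[...,2]>80)).astype(np.uint8);k[:,:430]=0;k[:,480:]=0;k[:190]=0;k[265:]=0
ys,xs=np.nonzero(k);print("wire",xs.min(),xs.max(),ys.min(),ys.max(),xs.mean(),ys.mean())
E
```

```text
board front [[471.5, 165.3, 18.0], [440.0, 10.5, 18.0]] 157.98942260049358
fence [[683.1, 121.5, 48.0], [654.2, -32.9, 48.0], [637.6, -28.4, 48.0], [665.3, 124.6, 48.0]]
track [[459.0, 85.1, 18.0], [644.4, 52.2, 18.0]]
screws [[481.3, 148.6, 18.0], [455.7, 21.2, 18.0], [618.5, -11.1, 18.0]]
screws side [[482.7, 147.3, 18.0], [456.8, 20.1, 18.0], [619.1, -12.4, 18.0]]
track side [[462.1, 84.7, 18.0], [643.8, 47.9, 18.0]]
stud [[560.3, 66.7, 65.0]] [[559.3, 62.5, 65.0]]
stud two (array([0.56060588, 0.06680929, 0.0610544 ]), np.float64(0.0006694592414908131))
jigdir -10.054665450144155
hub [[538.9, 336.7, 24.0], [549.9, 290.8, 24.0], [475.2, 270.4, 24.0], [464.0, 315.6, 24.0]] [np.float64(77.85178507260314), np.float64(47.24403725218008), np.float64(77.51504867068552), np.float64(46.59892649096972)]
handle end [[395.3, 277.0, 24.0]]
grip [[459.7, -271.8, 18.0], [455.3, -298.1, 18.0], [428.3, -285.8, 18.0], [433.3, -265.8, 18.0]] [444.1, -280.4, 18.0] [np.float64(27.05729933437178), np.float64(26.58578762779285), np.float64(29.659419610737277), np.float64(20.67302140164696)]
legs [[523.0, -295.4, 4.0], [514.0, -323.2, 4.0]] [518.5, -309.3, 4.0]
grip mask ((448.0, 228.5), (7.273237705230713, 10.435514450073242), 18.43494987487793)
wire 446 462 201 223 452.8659217877095 213.3687150837989
```

```bash
cat >> h.py <<'E'
def goal(x,y,z,ang):
    "TCP target in mm and tool-y heading in deg, tool straight down -> dp, turn from the measured pose"
    o=get_obs();w=o["eef_rot"];R=Rn.from_quat(np.r_[w[1:],w[0]])
    a=np.radians(ang);yy=np.array([np.cos(a),np.sin(a),0]);zz=np.array([0,0,-1.]);G=Rn.from_matrix(np.c_[np.cross(yy,zz),yy,zz])
    dp=R.inv().apply(np.array([x,y,z])/1e3-o["eef_pos"])/.25; tu=(R.inv()*G).as_rotvec(degrees=True)/30
    print("dp",np.round(dp,4).tolist(),"turn",np.round(tu,4).tolist(),"t",o["time_s"],"F",np.round(o["wrist_force"],1))
E
python3 -c "
from h import *
goal(455,290,100,104.5)"
```

```text
dp [-1.4601, -0.7071, 0.5226] turn [-0.0027, -0.0014, -0.9815] t 0.1 F [ 0.5 -0.1  0.1]
```

>>> arm_command(dp=[[-0.9,-0.4,0.15],[-0.9,-0.4,0.15],[-0.9,-0.4,0.15],[-0.9,-0.4,0.15],[-0.9,-0.4,0.15]], turn=[[0,0,-0.3],[0,0,-0.6],[0,0,-0.98],[0,0,-0.98],[0,0,-0.98]], jaw=[1,1,1,1,1])

```text
time_s: 0.72
eef_pos: [0.3421, 0.3982, 0.1928]
eef_rot: [-0.001, -0.123, 0.992, -0.001]
wrist_force: [-1.1, -0.1, 0.2]
opening: 1.0
grasp_force: 0.0
```

```bash
python3 -c "
from h import *
goal(455,290,70,104.5)"
```

```text
dp [-0.3325, -0.5293, 0.4913] turn [-0.0026, -0.0025, -0.0113] t 0.725 F [-1.1 -0.1  0.2]
```

>>> arm_command(dp=[[-0.33,-0.53,0.49],[-0.33,-0.53,0.49],[-0.33,-0.53,0.49],[-0.33,-0.53,0.49],[-0.33,-0.53,0.49]], turn=[[0,0,0],[0,0,0],[0,0,0],[0,0,0],[0,0,0]], jaw=[1,1,1,1,1])

```text
time_s: 1.35
eef_pos: [0.4522, 0.2935, 0.0709]
eef_rot: [-0.001, -0.125, 0.992, 0.0]
wrist_force: [-0.3, 0.9, 0.7]
opening: 0.998
grasp_force: 0.0
```

```bash
python3 -c "
from h import *
goal(455,290,4,104.5);print(get_obs()['eef_pos'])
t=camera('top');s=camera('side')
a=np.hstack([cv2.resize(t[165:265,190:270],None,fx=5,fy=5),cv2.resize(s[80:200,210:306],None,fx=4.1667,fy=4.1667)])
cv2.imwrite('pics/c3.png',a)"
```

```text
dp [-0.0077, -0.0165, 0.2676] turn [0.0006, -0.003, -0.0032] t 1.35 F [-0.3  0.9  0.7]
[0.45222926 0.29351491 0.0708961 ]
```

View pics/c3.png

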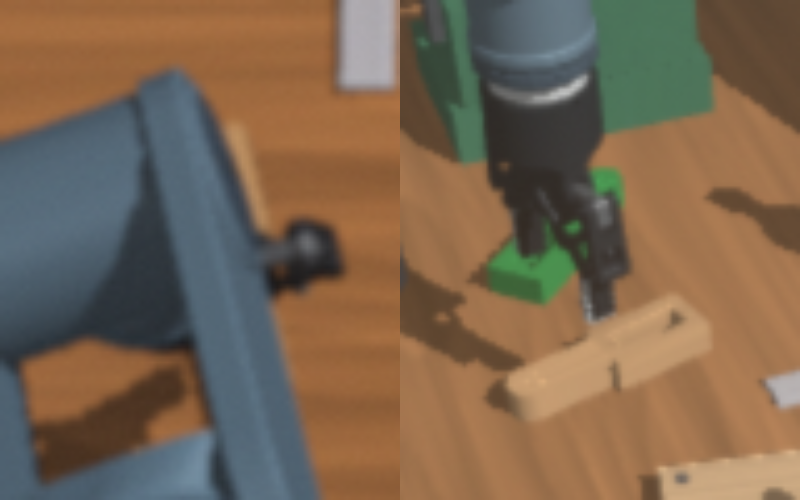

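The side view shows the gripper over the lever at crop (600,300) near the hub/handle step. The top view is blocked by the arm. Descending.

>>> arm_command(dp=[[0,0,0.15],[0,0,0.24],[0,0,0.262],[0,0,0.262],[0,0,0.262]], turn=[[0,0,0],[0,0,0],[0,0,0],[0,0,0],[0,0,0]], jaw=[1,1,1,1,1])

```text
time_s: 2.08
eef_pos: [0.4537, 0.294, 0.0073]
eef_rot: [0.001, -0.126, 0.992, 0.0]
wrist_force: [0.2, -0.3, -0.0]
opening: 1.001
grasp_force: 0.0
```

>>> arm_command(dp=[[0,0,0],[0,0,0],[0,0,0],[0,0,0],[0,0,0]], turn=[[0,0,0],[0,0,0],[0,0,0],[0,0,0],[0,0,0]], jaw=[0.4,0.2,0,0,0])

```text
time_s: 2.7
eef_pos: [0.4534, 0.2933, 0.0063]
eef_rot: [0.0, -0.126, 0.992, 0.0]
wrist_force: [-1.0, -0.6, 5.6]
opening: 0.338
grasp_force: 61.6
```

>>> arm_command(dp=[[0,0,0],[0,0,0],[0,0,0],[0,0,0],[0,0,0]], turn=[[0,0,0],[0,0,0],[0,0,0],[0,0,0],[0,0,0]], jaw=[0,0,0,0,0])

```text
time_s: 3.32
eef_pos: [0.4534, 0.2933, 0.0063]
eef_rot: [0.0, -0.126, 0.992, 0.0]
wrist_force: [0.0, -1.2, 5.1]
opening: 0.331
grasp_force: 61.6
```

>>> arm_command(dp=[[0,0,-0.1],[0,0,-0.25],[0,0,-0.42],[0,0,-0.42],[0,0,-0.42]], turn=[[0,0,0],[0,0,0],[0,0,0],[0,0,0],[0,0,0]], jaw=[0,0,0,0,0])

```text
time_s: 3.95
eef_pos: [0.452, 0.2929, 0.1098]
eef_rot: [-0.001, -0.126, 0.992, -0.0]
wrist_force: [0.4, -0.5, -1.1]
opening: 0.332
grasp_force: 60.8
```

```bash
python3 -c "
from h import *
goal(508.7,76.9,105,78.7)"
```

```text
dp [-0.0041, -0.8934, 0.0191] turn [-0.0009, -0.0031, 0.8585] t 3.95 F [ 0.4 -0.5 -1.1]
```

>>> arm_command(dp=[[0,-0.2,0],[0,-0.4,0],[0,-0.6,0],[0,-0.8,0.01],[0,-0.89,0.02]], turn=[[0,0,0.2],[0,0,0.4],[0,0,0.6],[0,0,0.8],[0,0,0.86]], jaw=[0,0,0,0,0])

```text
time_s: 4.58
eef_pos: [0.5074, 0.0754, 0.1037]
eef_rot: [-0.002, 0.101, 0.995, -0.0]
wrist_force: [0.4, 0.2, -1.7]
opening: 0.338
grasp_force: 60.7
```

>>> arm_command(dp=[[0,0,0],[0,0,0],[0,0,0],[0,0,0]], turn=[[0,0,0],[0,0,0],[0,0,0],[0,0,0]], jaw=[0,0,0,0])

```text
time_s: 5.08
eef_pos: [0.5081, 0.0787, 0.1057]
eef_rot: [-0.0, 0.098, 0.995, 0.0]
wrist_force: [0.1, -0.7, -2.0]
opening: 0.335
grasp_force: 60.8
```

```bash
python3 -c "
from h import *
goal(508.7,76.9,105,78.7);print(get_obs()['eef_pos'])
t=camera('top');s=camera('side')
a=np.hstack([cv2.resize(t[130:230,280:360],None,fx=5,fy=5,interpolation=2),cv2.resize(s[120:245,270:370],None,fx=4,fy=4,interpolation=2)])
cv2.imwrite('pics/c4.png',a)"
```

```text
dp [-0.0036, -0.0065, 0.0029] turn [0.0001, -0.0003, 0.0016] t 5.075 F [ 0.1 -0.7 -2. ]
[0.50812437 0.07868034 0.10573491]
```

View pics/c4.png

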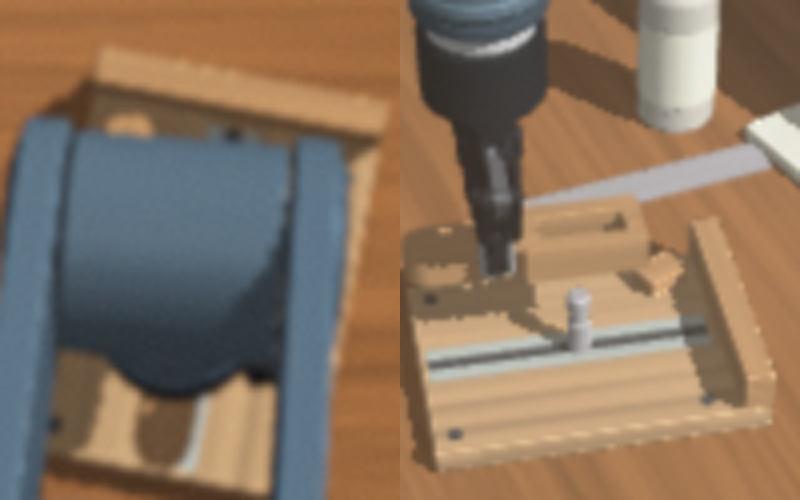

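The side view shows the hub at crop (585,235), above and left of the stud at (580,293). The top view is blocked. I'll zoom in on the side view to measure the hub.

```bash
python3 -c "
from h import *
s=camera('side');cv2.imwrite('pics/s_raw.png',s)
a=cv2.resize(s[160:225,285:365],None,fx=9,fy=9,interpolation=2)
cv2.imwrite('pics/c5.png',a)
for p in [(560.5,66.6,65),(562,66.2,123)]: print(p,(proj('side',np.array(p)/1e3)-[285,160]+.5)*9-.5)
d=np.array([.9806,-.1959,0]);n=np.array([.1959,.9806,0]);c=np.array([508.1,78.7,0])+54.4*d
for sx,sy in((39,23),(39,-23),(-39,23),(-39,-23),(27,9.5),(27,-9.5),(-27,9.5),(-27,-9.5)): print(sx,sy,((proj('side',(c+sx*d+sy*n+[0,0,123.4])/1e3)-[285,160]+.5)*9-.5).round())
"
```

```text
(560.5, 66.6, 65) [267.04414338 299.09577759]
(562, 66.2, 123) [270.59519258 145.30833269]
39 23 [386.  73.]
39 -23 [420. 176.]
-39 23 [116. 106.]
-39 -23 [142. 211.]
27 9.5 [354. 108.]
27 -9.5 [367. 150.]
-27 9.5 [166. 131.]
-27 -9.5 [177. 174.]
```

View pics/c5.png

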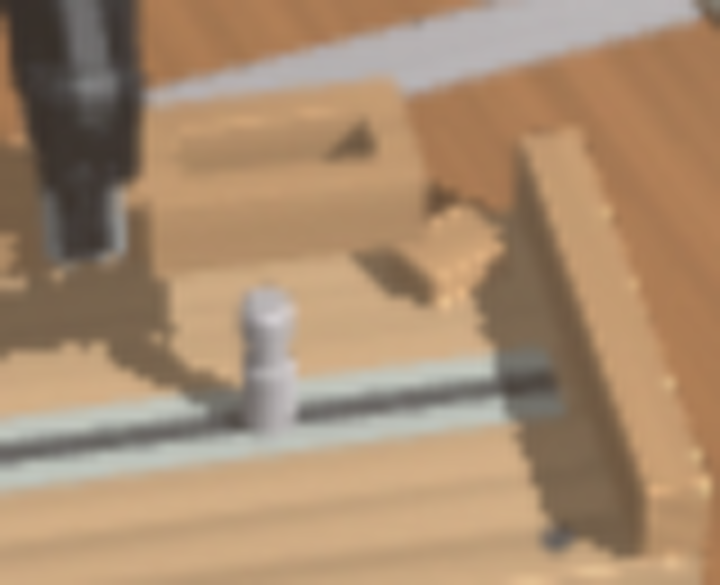

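```bash
python3 -c "
from h import *
goal(506.7,78.0,60,78.7)"
```

```text
dp [0.0063, -0.0023, 0.1836] turn [0.0001, 0.0005, 0.0003] t 5.225 F [ 0.2 -0.  -0.8]
```

>>> arm_command(dp=[[0.006,-0.002,0.05],[0.006,-0.002,0.1],[0.006,-0.002,0.14],[0.006,-0.002,0.17],[0.006,-0.002,0.18]], turn=[[0,0,0],[0,0,0],[0,0,0],[0,0,0],[0,0,0]], jaw=[0,0,0,0,0])

```text
time_s: 5.85
eef_pos: [0.5064, 0.0776, 0.06]
eef_rot: [-0.001, 0.099, 0.995, -0.0]
wrist_force: [-0.7, -0.5, -2.3]
opening: 0.334
grasp_force: 60.8
```

```bash
python3 -c "
from h import *
goal(506.7,78.0,25,78.7);print(get_obs()['eef_pos'],get_obs()['torque'])
s=camera('side')
a=cv2.resize(s[165:245,285:365],None,fx=7.5,fy=7.5,interpolation=2)
cv2.imwrite('pics/c6.png',a)"
```

```text
dp [-0.001, 0.0019, 0.14] turn [-0.0003, -0.0022, -0.0015] t 5.85 F [-0.7 -0.5 -2.3]
[0.506411   0.0775692  0.05999604] [-0.00360657  0.02247274 -0.01054344]
```

View pics/c6.png

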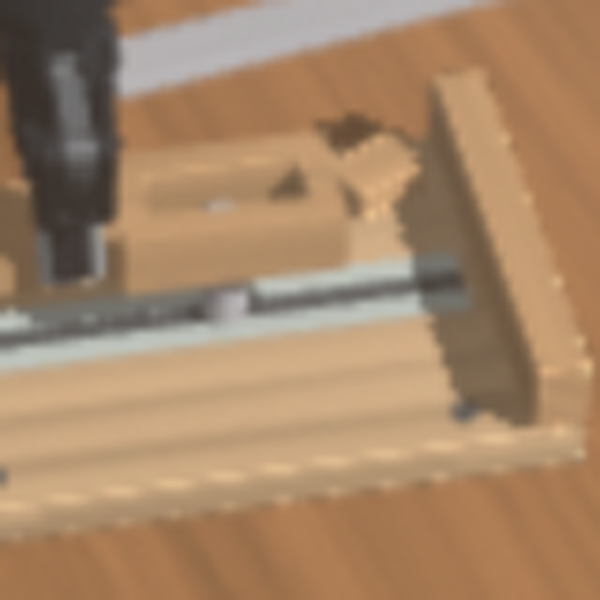

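The stud head shows inside the slot at crop (218,205), with no contact force. Continuing down.

>>> arm_command(dp=[[0,0,0.05],[0,0,0.1],[0,0,0.125],[0,0,0.135],[0,0,0.138]], turn=[[0,0,0],[0,0,0],[0,0,0],[0,0,0],[0,0,0]], jaw=[0,0,0,0,0])

```text
time_s: 6.52
eef_pos: [0.5069, 0.0776, 0.0262]
eef_rot: [0.0, 0.099, 0.995, -0.0]
wrist_force: [0.6, 0.4, -1.7]
opening: 0.334
grasp_force: 60.7
```

>>> arm_command(dp=[[0,0,0.002],[0,0,0.004]], turn=[[0,0,0],[0,0,0]], jaw=[0,0,0])

```text
invalid input
```

>>> arm_command(dp=[[0,0,0.003],[0,0,0.006],[0,0,0.008]], turn=[[0,0,0],[0,0,0],[0,0,0]], jaw=[0,0,0])

```text
time_s: 6.9
eef_pos: [0.5069, 0.0776, 0.0244]
eef_rot: [0.0, 0.099, 0.995, -0.0]
wrist_force: [0.0, -0.1, -1.1]
opening: 0.335
grasp_force: 60.7
```

>>> arm_command(dp=[[0,0,0.003],[0,0,0.005],[0,0,0.005]], turn=[[0,0,0],[0,0,0],[0,0,0]], jaw=[0,0,0])

```text
time_s: 7.28
eef_pos: [0.5069, 0.0776, 0.0243]
eef_rot: [-0.0, 0.099, 0.995, -0.0]
wrist_force: [-5.5, -1.1, 12.3]
opening: 0.337
grasp_force: 62.5
```

>>> arm_command(dp=[[0,0,-0.004],[0,0,-0.004],[0,0,-0.004],[0,0,-0.004],[0,0,-0.004]], turn=[[0,0,0],[0,0,0],[0,0,0],[0,0,0],[0,0,0]], jaw=[0.38,0.42,0.5,0.7,0.7])

```text
time_s: 7.9
eef_pos: [0.5068, 0.0776, 0.024]
eef_rot: [-0.0, 0.099, 0.995, -0.0]
wrist_force: [-0.0, -0.5, -0.5]
opening: 0.7
grasp_force: 0.0
```

>>> arm_command(dp=[[0,0,-0.1],[0,0,-0.3],[0,0,-0.5],[0,0,-0.6],[0,0,-0.6]], turn=[[0,0,0],[0,0,0],[0,0,0],[0,0,0],[0,0,0]], jaw=[0.8,0.8,0.8,0.8,0.8])

```text
time_s: 8.52
eef_pos: [0.5084, 0.0775, 0.1764]
eef_rot: [0.003, 0.099, 0.995, 0.0]
wrist_force: [-0.5, -0.5, -0.7]
opening: 0.798
grasp_force: 0.0
```

```bash
python3 -c "
from h import *
goal(444.5,-280.5,100,69.5)"
```

```text
dp [-0.0292, -1.4544, 0.3049] turn [0.0019, 0.0096, 0.3054] t 8.525 F [-0.5 -0.5 -0.7]
```

>>> arm_command(dp=[[0,-0.2,0],[0,-0.45,0],[0,-0.7,0],[0,-0.95,0],[0,-0.95,0]], turn=[[0,0,0.1],[0,0,0.2],[0,0,0.3],[0,0,0.3],[0,0,0.3]], jaw=[0.6,0.6,0.6,0.6,0.6])

```text
time_s: 9.15
eef_pos: [0.4585, -0.1589, 0.1725]
eef_rot: [-0.001, 0.18, 0.984, -0.0]
wrist_force: [0.1, 1.1, -0.2]
opening: 0.599
grasp_force: 0.0
```

```bash
python3 -c "
from h import *
goal(444.5,-280.5,80,69.5)
t=camera('top');s=camera('side');cv2.imwrite('pics/t_raw2.png',t);cv2.imwrite('pics/s_raw2.png',s)
a=np.hstack([cv2.resize(t[140:240,280:360],None,fx=5,fy=5,interpolation=2),cv2.resize(s[155:255,270:350],None,fx=5,fy=5,interpolation=2)])
cv2.imwrite('pics/c7.png',a)"
```

```text
dp [-0.1205, -0.4745, 0.3701] turn [-0.0008, -0.0038, -0.0074] t 9.15 F [ 0.1  1.1 -0.2]
```

View pics/c7.png

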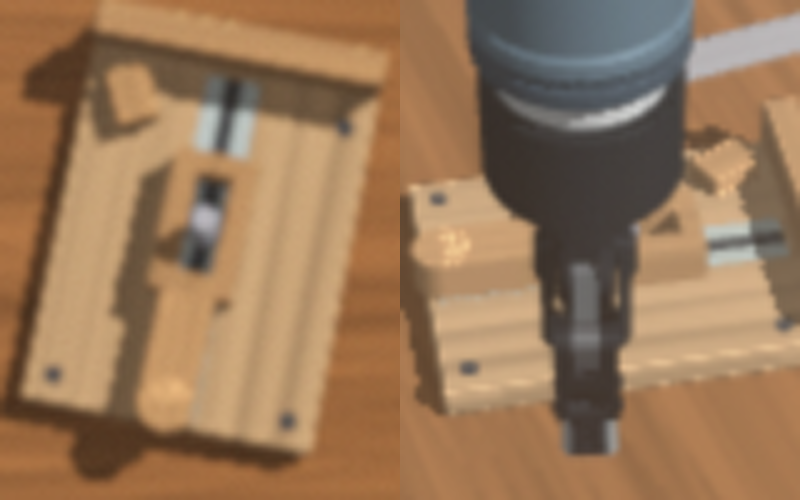

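The lever lies flat and in line with the track, with the stud head in the slot at crop (207,217). On to the clip.

>>> arm_command(dp=[[-0.12,-0.2,0.15],[-0.12,-0.4,0.3],[-0.12,-0.475,0.37],[-0.12,-0.475,0.37],[-0.12,-0.475,0.37]], turn=[[0,0,0],[0,0,0],[0,0,0],[0,0,0],[0,0,0]], jaw=[0.6,0.6,0.6,0.6,0.6])

```text
time_s: 9.88
eef_pos: [0.4477, -0.2754, 0.0816]
eef_rot: [-0.0, 0.176, 0.984, 0.0]
wrist_force: [0.2, 0.1, -0.3]
opening: 0.597
grasp_force: 0.0
```

```bash
python3 -c "
from h import *
camera('top');camera('top');goal(444.5,-280.5,6,69.5)
g=lambda X,Y:((X+.5)/5-.5+280,(Y+.5)/5-.5+140)
for p,z in(((213,178),.042),((190,270),.042),((207,217),.065)): print(plane('top',*g(*p),z)*1e3)
"
```

```text
dp [0.0075, -0.0221, 0.3058] turn [-0.0007, 0.0025, 0.0095] t 9.975 F [0.1 0.3 0.8]
[584.93649883  61.81424607  42.        ]
[534.79353579  74.20467944  42.        ]
[559.73486293  65.16460364  65.        ]
```

>>> arm_command(dp=[[0.007,-0.022,0.15],[0.007,-0.022,0.26],[0.007,-0.022,0.31],[0.007,-0.022,0.314],[0.007,-0.022,0.314]], turn=[[0,0,0],[0,0,0],[0,0,0],[0,0,0],[0,0,0]], jaw=[0.6,0.6,0.6,0.6,0.6])

```text
time_s: 10.6
eef_pos: [0.4443, -0.2821, 0.0042]
eef_rot: [0.001, 0.176, 0.984, -0.001]
wrist_force: [0.6, 0.1, -0.5]
opening: 0.601
grasp_force: 0.0
```

>>> arm_command(dp=[[0,0,0],[0,0,0],[0,0,0],[0,0,0],[0,0,0]], turn=[[0,0,0],[0,0,0],[0,0,0],[0,0,0],[0,0,0]], jaw=[0.45,0.35,0.25,0,0])

```text
time_s: 11.22
eef_pos: [0.4437, -0.282, 0.0038]
eef_rot: [0.0, 0.177, 0.984, -0.0]
wrist_force: [-1.0, 1.6, 5.4]
opening: 0.241
grasp_force: 59.0
```

>>> arm_command(dp=[[0,0,0],[0,0,0],[0,0,0]], turn=[[0,0,0],[0,0,0],[0,0,0]], jaw=[0,0,0])

```text
time_s: 11.6
eef_pos: [0.4437, -0.282, 0.0038]
eef_rot: [0.0, 0.177, 0.984, -0.0]
wrist_force: [-0.8, 1.3, 6.6]
opening: 0.242
grasp_force: 59.0
```

>>> arm_command(dp=[[0,0,-0.1],[0,0,-0.25],[0,0,-0.4],[0,0,-0.4],[0,0,-0.4]], turn=[[0,0,0],[0,0,0],[0,0,0],[0,0,0],[0,0,0]], jaw=[0,0,0,0,0])

```text
time_s: 12.22
eef_pos: [0.4429, -0.2812, 0.1024]
eef_rot: [-0.0, 0.177, 0.984, 0.0]
wrist_force: [0.2, -0.7, -1.4]
opening: 0.242
grasp_force: 58.9
```

```bash
python3 -c "
from h import *
goal(460.3,86.3,85,78.7)"
```

```text
dp [0.4458, 1.4023, 0.0704] turn [0.0009, -0.0017, -0.3015] t 12.225 F [ 0.2 -0.7 -1.4]
```

>>> arm_command(dp=[[0.06,0.2,0],[0.13,0.42,0],[0.2,0.64,0],[0.27,0.86,0],[0.3,0.95,0]], turn=[[0,0,-0.1],[0,0,-0.2],[0,0,-0.3],[0,0,-0.3],[0,0,-0.3]], jaw=[0,0,0,0,0])

```text
time_s: 12.85
eef_pos: [0.4537, -0.0296, 0.1011]
eef_rot: [-0.002, 0.098, 0.995, 0.001]
wrist_force: [0.6, -0.9, -1.2]
opening: 0.24
grasp_force: 59.1
```

```bash
python3 -c "
from h import *
goal(460.3,86.3,70,78.7)"
```

```text
dp [0.0635, 0.4598, 0.1252] turn [0.0018, -0.0079, 0.0034] t 12.85 F [ 0.6 -0.9 -1.2]
```

>>> arm_command(dp=[[0.063,0.2,0.02],[0.063,0.4,0.06],[0.063,0.45,0.11],[0.063,0.45,0.11],[0.063,0.45,0.11]], turn=[[0,0,0],[0,0,0],[0,0,0],[0,0,0],[0,0,0]], jaw=[0,0,0,0,0])

```text
time_s: 13.48
eef_pos: [0.462, 0.0796, 0.0751]
eef_rot: [-0.001, 0.099, 0.995, -0.0]
wrist_force: [-0.3, 0.1, -0.7]
opening: 0.239
grasp_force: 59.1
```

>>> arm_command(dp=[[0,0,0],[0,0,0]], turn=[[0,0,0],[0,0,0]], jaw=[0,0])

```text
time_s: 13.72
eef_pos: [0.4627, 0.0797, 0.0759]
eef_rot: [0.0, 0.1, 0.995, -0.0]
wrist_force: [0.3, -0.8, -0.6]
opening: 0.243
grasp_force: 59.2
```

```bash
python3 -c "
from h import *
goal(460.3,86.3,47.3,78.7);o=get_obs();p=o['eef_pos']*1e3;print(p)
s=camera('side');t=camera('top')
a=np.hstack([cv2.resize(s[160:240,260:340],None,fx=6,fy=6,interpolation=2),cv2.resize(t[150:230,300:350],None,fx=6,fy=6,interpolation=2)])
cv2.imwrite('pics/c8.png',a)
d=np.array([.9806,-.1959,0]);n=np.array([.1959,.9806,0])
q=lambda X:((proj('side',X/1e3)-[260,160]+.5)*6-.5).round()
b=p-[0,0,3.8]
for l,w in((79,12.5),(79,-12.5),(53,0),(16,11),(16,-11)):print('clip',l,w,q(b+(l+.6)*d+w*n+[0,0,4 if l>16 else 18]))
print('stud',q(np.array([560.3,66.3,65])))
"
```

```text
dp [0.0146, 0.024, 0.1145] turn [0.0, 0.0015, -0.0042] t 13.725 F [ 0.3 -0.8 -0.6]
[462.67206311  79.70658065  75.92749517]
clip 79 12.5 [282. 176.]
clip 79 -12.5 [292. 215.]
clip 53 0 [227. 203.]
clip 16 11 [136. 173.]
clip 16 -11 [143. 207.]
stud [328. 200.]
```

View pics/c8.png

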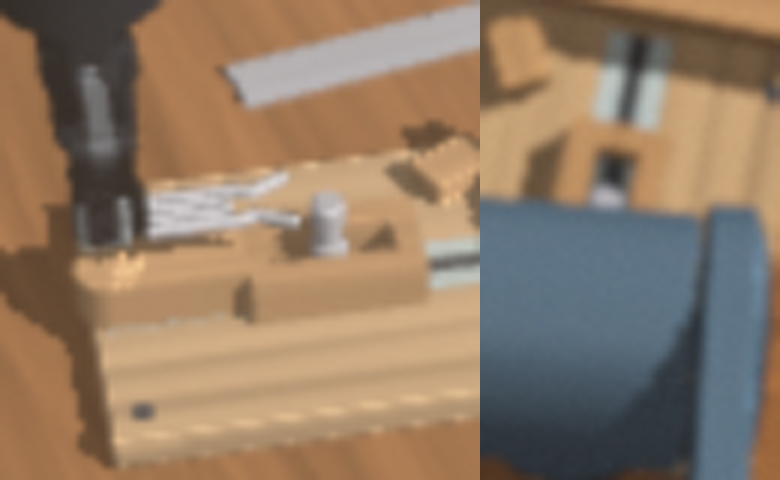

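The clip sits straight in the jaws, with leg tips at crop (283,180) and (295,219) as predicted, and the stud at (328,203). Next I'll lower it behind the stud and correct sideways.

>>> arm_command(dp=[[0.014,0.024,0.04],[0.014,0.024,0.08],[0.014,0.024,0.105],[0.014,0.024,0.112],[0.014,0.024,0.112]], turn=[[0,0,0],[0,0,0],[0,0,0],[0,0,0],[0,0,0]], jaw=[0,0,0,0,0])

```text
time_s: 14.45
eef_pos: [0.4601, 0.0871, 0.0474]
eef_rot: [-0.0, 0.099, 0.995, -0.0]
wrist_force: [1.1, -0.1, 0.4]
opening: 0.236
grasp_force: 59.2
```

```bash
python3 -c "
from h import *
camera('side');goal(460.3,86.3,47.8,78.7);o=get_obs();p=o['eef_pos']*1e3;print(p)
d=np.array([.9806,-.1959,0]);r=np.array([560.3,66.3,p[2]])-p
print('ahead',r@d,'lat',r@[.1959,.9806,0])"
```

```text
dp [-0.0008, -0.0031, -0.0007] turn [0.0, 0.0004, -0.0014] t 14.5 F [ 0.8  0.1 -1. ]
[460.25321883  87.09466661  47.62292102]
ahead 102.17954880190908 lat -0.7920856489793379
```

>>> arm_command(dp=[[-0.03,-0.003,0],[-0.06,-0.003,0],[-0.09,-0.003,0],[-0.11,-0.003,0],[-0.112,-0.003,0]], turn=[[0,0,0],[0,0,0],[0,0,0],[0,0,0],[0,0,0]], jaw=[0,0,0,0,0])

```text
time_s: 15.12
eef_pos: [0.4878, 0.0808, 0.0475]
eef_rot: [0.0, 0.099, 0.995, -0.0]
wrist_force: [-0.2, 0.7, -0.4]
opening: 0.239
grasp_force: 59.2
```

>>> arm_command(dp=[[-0.004,0,0],[-0.008,0,0],[-0.01,0,0]], turn=[[0,0,0],[0,0,0],[0,0,0]], jaw=[0,0,0])

```text
time_s: 15.5
eef_pos: [0.4897, 0.0804, 0.0475]
eef_rot: [-0.0, 0.099, 0.995, -0.0]
wrist_force: [0.4, -0.0, -0.9]
opening: 0.244
grasp_force: 59.2
```

>>> arm_command(dp=[[-0.004,0,0],[-0.008,0,0],[-0.012,0,0],[-0.012,0,0]], turn=[[0,0,0],[0,0,0],[0,0,0],[0,0,0]], jaw=[0,0,0,0])

```text
time_s: 16.0
eef_pos: [0.4917, 0.08, 0.047]
eef_rot: [-0.001, 0.099, 0.995, 0.0]
wrist_force: [-4.1, 0.5, -0.5]
opening: 0.241
grasp_force: 59.2
```

>>> arm_command(dp=[[-0.003,0,0],[-0.006,0,0],[-0.008,0,0],[-0.008,0,0]], turn=[[0,0,0],[0,0,0],[0,0,0],[0,0,0]], jaw=[0,0,0,0])

```text
time_s: 16.5
eef_pos: [0.4932, 0.0796, 0.0468]
eef_rot: [-0.002, 0.099, 0.995, 0.0]
wrist_force: [-4.6, 1.1, -2.4]
opening: 0.239
grasp_force: 59.0
```

>>> arm_command(dp=[[-0.003,0,0],[-0.006,0,0],[-0.006,0,0]], turn=[[0,0,0],[0,0,0],[0,0,0]], jaw=[0,0,0])

```text
time_s: 16.88
eef_pos: [0.4951, 0.0793, 0.0469]
eef_rot: [-0.001, 0.099, 0.995, -0.0]
wrist_force: [-4.1, 1.7, -2.6]
opening: 0.232
grasp_force: 59.1
```

>>> arm_command(dp=[[-0.003,0,0],[-0.006,0,0],[-0.006,0,0]], turn=[[0,0,0],[0,0,0],[0,0,0]], jaw=[0,0,0])

```text
time_s: 17.25
eef_pos: [0.4992, 0.0785, 0.0481]
eef_rot: [0.002, 0.099, 0.995, -0.0]
wrist_force: [0.7, 0.2, -2.5]
opening: 0.242
grasp_force: 59.1
```

The clip jumped past the bulges and the push dropped. Creeping on until the nose bears.

>>> arm_command(dp=[[-0.003,0,0],[-0.006,0,0],[-0.006,0,0]], turn=[[0,0,0],[0,0,0],[0,0,0]], jaw=[0,0,0])

```text
time_s: 17.62
eef_pos: [0.4999, 0.0784, 0.0479]
eef_rot: [0.001, 0.099, 0.995, -0.0]
wrist_force: [1.2, 0.3, 0.5]
opening: 0.237
grasp_force: 59.2
```

>>> arm_command(dp=[[-0.002,0,0],[-0.004,0,0],[-0.004,0,0]], turn=[[0,0,0],[0,0,0],[0,0,0]], jaw=[0,0,0])

```text
time_s: 18.0
eef_pos: [0.5002, 0.0783, 0.0475]
eef_rot: [0.0, 0.099, 0.995, -0.0]
wrist_force: [-0.2, 0.3, -0.3]
opening: 0.242
grasp_force: 59.2
```

>>> arm_command(dp=[[-0.002,0,0],[-0.004,0,0],[-0.004,0,0]], turn=[[0,0,0],[0,0,0],[0,0,0]], jaw=[0,0,0])

```text
time_s: 18.38
eef_pos: [0.5008, 0.0782, 0.0473]
eef_rot: [-0.0, 0.099, 0.995, 0.0]
wrist_force: [-1.0, 0.2, -0.8]
opening: 0.24
grasp_force: 59.2
```

>>> arm_command(dp=[[-0.002,0,0],[-0.004,0,0],[-0.004,0,0]], turn=[[0,0,0],[0,0,0],[0,0,0]], jaw=[0,0,0])

```text
time_s: 18.75
eef_pos: [0.502, 0.078, 0.0474]
eef_rot: [-0.0, 0.099, 0.995, 0.0]
wrist_force: [-0.3, 1.1, -0.7]
opening: 0.24
grasp_force: 59.1
```

>>> arm_command(dp=[[-0.002,0,0],[-0.004,0,0],[-0.004,0,0]], turn=[[0,0,0],[0,0,0],[0,0,0]], jaw=[0,0,0])

```text
time_s: 19.12
eef_pos: [0.5027, 0.0778, 0.0475]
eef_rot: [-0.0, 0.099, 0.995, 0.0]
wrist_force: [-3.7, 0.8, 0.4]
opening: 0.238
grasp_force: 59.2
```

>>> arm_command(dp=[[-0.002,0,0],[-0.002,0,0],[-0.002,0,0]], turn=[[0,0,0],[0,0,0],[0,0,0]], jaw=[0,0,0])

```text
time_s: 19.5
eef_pos: [0.5028, 0.0778, 0.0473]
eef_rot: [-0.001, 0.099, 0.995, 0.0]
wrist_force: [-5.3, 1.4, 0.9]
opening: 0.237
grasp_force: 59.3
```

>>> arm_command(dp=[[-0.001,0,0],[-0.002,0,0],[-0.002,0,0]], turn=[[0,0,0],[0,0,0],[0,0,0]], jaw=[0,0,0])

```text
time_s: 19.88
eef_pos: [0.5028, 0.0778, 0.0472]
eef_rot: [-0.001, 0.099, 0.995, 0.0]
wrist_force: [-6.1, 3.1, 2.4]
opening: 0.238
grasp_force: 59.5
```

>>> arm_command(dp=[[-0.002,0,0],[-0.002,0,0],[-0.002,0,0]], turn=[[0,0,0],[0,0,0],[0,0,0]], jaw=[0,0,0])

```text
time_s: 20.25
eef_pos: [0.5029, 0.0778, 0.0471]
eef_rot: [-0.002, 0.099, 0.995, 0.0]
wrist_force: [-7.7, 1.8, 3.5]
opening: 0.236
grasp_force: 59.6
```

The clip has come up hard at x≈0.503 with under 9 N of push. I'll lower it about 1 mm, ease off and release.

>>> arm_command(dp=[[0.002,0,0.002],[0.003,0,0.004],[0.003,0,0.004]], turn=[[0,0,0],[0,0,0],[0,0,0]], jaw=[0,0,0])

```text
time_s: 20.62
eef_pos: [0.5028, 0.0778, 0.0462]
eef_rot: [-0.001, 0.099, 0.995, 0.0]
wrist_force: [-4.6, 1.9, 1.1]
opening: 0.237
grasp_force: 59.4
```

>>> arm_command(dp=[[0,0,0],[0,0,0],[0,0,0],[0,0,0],[0,0,0]], turn=[[0,0,0],[0,0,0],[0,0,0],[0,0,0],[0,0,0]], jaw=[0.26,0.29,0.34,0.42,0.5])

```text
time_s: 21.25
eef_pos: [0.5039, 0.0775, 0.0466]
eef_rot: [0.0, 0.099, 0.995, -0.0]
wrist_force: [0.0, 0.2, 0.4]
opening: 0.499
grasp_force: 0.0
```

>>> arm_command(dp=[[0,0,-0.05],[0,0,-0.15],[0,0,-0.35],[0,0,-0.55],[0,0,-0.6]], turn=[[0,0,0],[0,0,0],[0,0,0],[0,0,0],[0,0,0]], jaw=[0.6,0.6,0.6,0.6,0.6])

```text
time_s: 21.88
eef_pos: [0.5061, 0.0775, 0.2014]
eef_rot: [0.004, 0.099, 0.995, 0.0]
wrist_force: [-0.2, 0.9, 1.2]
opening: 0.599
grasp_force: 0.0
```

>>> arm_command(dp=[[0,-0.2,0],[0,-0.4,0],[0,-0.6,0],[0,-0.8,0],[0,-0.95,0]], turn=[[0,0,0],[0,0,0],[0,0,0],[0,0,0],[0,0,0]], jaw=[0.6,0.6,0.6,0.6,0.6])

```text
time_s: 22.5
eef_pos: [0.4561, -0.1569, 0.1963]
eef_rot: [-0.0, 0.099, 0.995, 0.0]
wrist_force: [-0.6, 0.4, 1.1]
opening: 0.599
grasp_force: 0.0
```

The view budget is spent, so I'll check the result by mask numbers.

Run:
```python
from h import *
t=camera('top');cv2.imwrite('pics/final.png',t)
d=np.array([.9806,-.1959]);n=np.array([.1959,.9806]);S=np.array([560.3,66.3])
def blob(im,m,x0,x1,y0,y1):
    k=np.zeros(m.shape,np.uint8);k[y0:y1,x0:x1]=m[y0:y1,x0:x1]
    cs=[c for c in cv2.findContours(k,0,2)[0]];c=max(cs,key=cv2.contourArea);return c
hsv=cv2.cvtColor(t,cv2.COLOR_BGR2HSV)
c=blob(t,(hsv[...,2]<45),300,345,170,235);print("grip",cv2.minAreaRect(c))
q=np.array([plane('top',*p,.060)[:2]*1e3-S for p in c[:,0].astype(float)]);print("grip along",(q@d).min(),(q@d).max(),"lat",(q@n).min(),(q@n).max())
w=((hsv[...,1]<60)&(hsv[...,2]>110));c=blob(t,w,308,334,170,207)
q=np.array([plane('top',*p,.045)[:2]*1e3-S for p in c[:,0].astype(float)]);print("wire along",(q@d).min(),(q@d).max(),"lat",(q@n).min(),(q@n).max())
for X in((560.3,66.3,65),(504.9,77.4,60),(582.4,61.9,45)):print(proj('top',np.array(X)/1e3).round(1))
b=cv2.imread('pics/t_raw2.png').astype(int);D=np.abs(b-t).sum(2)>90;D[:,:285]=0;D[:,360:]=0;D[:140]=0;D[240:]=0
ys,xs=np.nonzero(D);print("changed",xs.min(),xs.max(),ys.min(),ys.max(),D.sum())
for y in range(170,210,1):print(y,''.join('W' if w[y,x] else('#' if hsv[y,x,2]<60 else '.') for x in range(300,345)))
```

```text
grip ((315.8846435546875, 204.57693481445312), (5.4912519454956055, 9.41357421875), 11.309932708740234)
grip along -71.15745323654252 -46.18382599848691 lat -6.3588791527215145 8.15840039097284
wire along -42.146247078727626 20.13280215252268 lat -14.331529537254793 15.728239573790834
[320.6 182.8]
[316.4 203.8]
[322.2 175.9]
changed 299 325 177 220 316
170 .........................WWWWW...............
171 ...........................WW................
172 .............................................
173 .............................................
174 .............................................
175 .............................................
176 .................WW..........................
177 ................WWWW..#......................
178 ................WWWW.##..WWW.................
179 .................WWW.##..WWW.................
180 .................WWWW...WWW..................
181 .................WWWWWWWWWW..................
182 .................WWWWWWWWW...................
183 .................WWWWWWWWW...................
184 ................WWWWWWWWW...............
[... 555 characters left out ...]

196 ..............WWWWWWWWW......................
197 .............WWWWWWWWWW......................
198 ..............WWWWWWWWW......................
199 ....................WWW......................
200 ..............######.W.......................
201 ..............######.........................
202 .............#######.........................
203 .............#######.........................
204 .............#######.........................
205 .............#######.........................
206 .............######..........................
207 ............#######..........................
208 ............#######..........................
209 .............######..........................
```

```bash
python3 -c "
from bench import *
print(hand_in())"
```

```text
the job is handed in; nothing more can be done
None
```

The lever is over the stud, flat and in line with the track with its slot within about 3 mm of the track's middle; the clip snapped past its bulges and came up hard at under 9 N. The job is handed in with the arm clear after about 23 s; the final clip check was by image measurement (within about 2 mm of home), and hand-in gave no verdict.

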